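Free the tight insert of the bracelet pin jig

ROBOT

A 6-joint arm with a two-finger parallel gripper is mounted at the origin on a cart in front of the work surface, level with it; the furniture and walls round the work are solid. World frame = base frame: x ahead of the robot, y to its left, z up, the work surface at z = 0. Lengths are in m, angles in degrees, forces in N, time in s.
With the tool pointing down it reaches from about 0.25 to 0.85 m from the base axis. Payload 12.5 kg.
Tool frame: the origin (TCP) lies on the centre line of the jaws, within the pads' length; the fingertips stand nose_length ahead of it and the grasp point (between the pads) lies 8 mm behind it (nose_length is the distance from the TCP to the fingertips, in m); z points along the fingers, y is the line along which they close (so a half turn about z gives the same grasp; the last joint's range is limited). The gripper opens to 93 mm and grips with 3 to 60 N. Pads are 15 mm wide; open, the fingers measure 128 mm over their backs; the gripper's body (75 mm by 188 mm) begins 65 mm behind the grasp point.
Start: joints at [64.71, 20.094, 94.641, -0, 65.266, -4.847], TCP at [0.192, 0.515, 0.23] pointing down, gripper open.
Joint ranges: [-157.81, 157.81], [-45, 120.19], [0.68, 151.7], [-89.99, 269.99], [4.06, 180], [-164.3, 164.3]. Speed limits (degrees/s): [127.2, 127.2, 159.86, 180, 180, 180].

INTERFACE

Orientations are given as a 3x3 rotation matrix whose columns are the frame's x, y, z axes.
In Python, from plant import * gives the robot as it stands. The module is installed in compiled form; this text tells all that it offers.
- The arm moves only by the tool move_arm, never from a script. Its argument "plan" is a list of rows, each a list of 3 entries, a list of its own where there are three numbers: the shift along the tool's x, y, z in mm, then the turn, a rotation vector about the tool's x, y, z in rad, then the opening, from 0 (shut) to 1 (fully open). In form: [[[x, y, z], [wx, wy, wz], gripper], ...]. A call has 1 to 8 rows; each row is the pose to reach, as a shift and turn from the pose commanded when the call began, along the tool's axes at that moment; what a row does not reach only later rows make up. A row lasts 1/10 s, in which the tool goes at most 50 mm and 8.59 degrees, less where a joint would pass 70% of its speed; a pose out of reach is approached as far as the arm can. A call with a gripper value outside its range is refused whole. The fingers move at their own pace and stop on an object; "newtons" is the grip in N (left out, the last holds). Time passes only in rows, so rows that repeat a pose let the fingers close. It gives the time, the measured TCP pose, the force, the opening and the grip force at its end, in the units of the state.
- observe(): the state, without advancing time (a new reading comes with each control period).
- read_camera(name): name is "side" or "top"; returns a dict with "pixels" (384x512x3 uint8, red, green, blue), "z_map" (384x512 float32, m along the optical axis (not along the pixel's ray), 0 where there is no reading), "mtx" (3x3 intrinsics, pixels), "k1" (the pictures are not rectified: a ray, as slopes to the right and down, at radius r is drawn at 1 + k1 r^2 times it, then the intrinsics apply), "T" (4x4, takes a point from camera to world coordinates). Camera axes: x right, y down, z forward; pixel columns grow to the right and rows downward; lengths in m; the calibration is good to about 2 mm. A picture is of the moment at which its call begins.
- finish_job(): hands the job in; it is judged then, once.
Trained networks look in a picture, given as the dict that the camera call returned (one of the last four; its "shot" number tells which), for a name from the list of things; names that differ only in an ending like _2 or _b are one class to them, and where a whole thing is asked for, a point or a joint stands for the part that bears it (a point fixed in the world has none). Each returns a list of dicts, best first, with "conf" (0 to 1); they miss things now and then, are a little off and sometimes report something else, mostly with a low value. They report only what shows in the picture. A call takes as long as a camera call. They do not tell look-alikes from the thing itself.
- masks_of(picture, label): "region" (384x512 bool, what is visible of it) and "bbox" ([left, top, width, height] in pixels, round what is visible of it).
The state is a dict: "time": time; "qpos": joint angles; "joint_velocities": joint speeds; "effort": joint torques, N m; "tool_pos": TCP position; "ee_rot": TCP orientation; "contact_force": force on the tool from outside, world axes, zero at the start; "moment": the same for the moment, N m; "finger_gap": opening from 0.0 (shut) to 1.0 (fully open); "grip_force": force on a finger pad.
Only numpy, scipy, OpenCV 4.12 (cv2) and the standard library are available. Lean on these libraries where they do the work, as an engineer would, in place of code of your own. Each camera call takes 0.05 s, during which the arm holds its last target. There are 200 camera calls.

TASK

Driven-out pins have dropped under the slotted blue insert of the bracelet pin jig, so it has to come up: slide the keeper fully back to its open stop, then take the insert by its fins and work it loose by rocking it, first raising the end next to the keeper, then the other end, and so on until it is free. The jig only stands on the bench, so do not pull the whole jig up, tip it or drag it about, and leave the tools around it alone. Finish while holding the insert level over its seat, about 2 cm clear of the jig, with the keeper still open.

Things in the scene. Friction and masses are not known exactly. Their poses are not given: they have to be found in the camera images.
- jig: bracelet pin jig: dark grey steel foot plate with an aluminium seat and keeper track, about 1.2 kg, standing loose on the bench. Origin on its underside, below the centre of the seat; z up; its y axis runs along the jig from the seat towards the keeper. Foot plate x -36 to 36, y -62 to 108, 8 mm thick. Keeper track y 38 to 108 mm, x -18 to 18, dark rails up to z = 48 mm
- jig_seat (a point): centre of the seat's mouth, 38 mm above the jig's underside; axes as the jig's. The seat is a rectangular well, 47 mm long (y) by 38 mm wide (x), outside 76 by 58 mm; the insert stands on ledges 26 mm below this point
- shoe_line (a point): point midway between two sprung brass shoes, one in each end wall of the seat (22 mm to either side along the jig's y, 18 mm above the ledges). Each grips an end of the insert with about 8 N of friction, up or down. Raising both ends together lifts the whole jig; raising one end while the other stays or sinks does not. An end is free once risen 18 mm
- keeper (a joint): the keeper slide: 0 = locked (its steel tongue reaches 8 mm over the insert's shoulder at the +y end), 0.030 m = open stop; grows as it slides along the jig's +y, away from the insert; stays where it is left, about 1.5 N of friction
- keeper_tab (a point): the black ribbed thumb tab that stands up from the keeper: 20 mm in the jig's x, 12 mm in its y, from z = 47 to 73 mm above the bench; this point is its centre at z = 62 mm. At joint 0 it lies 58 mm from the seat's centre along the jig's +y
- insert: slotted blue nylon insert, 0.11 kg, axes as the jig's. Origin: centre of its underside, z = 12 mm when seated. Block 36 (x) by 44 (y) by 28 mm high, its top 2 mm above the seat's walls. It fits with 1 to 1.5 mm all round: seated it can rock about its x axis by about 0.12 rad either way until its corners touch the end walls, more as it rises; clear of the walls after 26 mm
- insert_fins (a point): the insert's grip: three upright fins, together 24 mm in x by 23 mm in y, from 28 to 58 mm above its underside (z = 40 to 70 mm when seated). This point is their centre, 43 mm above the underside. May be taken across x or across y
- holder_mid (a point): bystander: steel movement holder, 54 x 62 x 16 mm, its centre
- driver_mid (a point): bystander: small blue screwdriver, 85 mm long, 8 mm thick, its centre
- probe_mid (a point): bystander: red-handled probe, 112 mm long, 12 mm thick, its centre
Not all that is in view belongs to the job. There is more than one size of the jig; the job needs the largest.

How it is judged (in metres and radians):
On the way, in this order (a step that is already met when the one before it is completed fails the run):
1. the keeper is slid back to its open stop (27 of 30 mm or more) while the insert is still down in its seat (value of joint keeper above 0.027 m and z of insert in the frame of jig below 0.016 m), for 0.1 s.
2. the insert is rocked in its seat, its keeper end up by 0.05 rad or more (angle between insert's own y axis and vertical below 1.521 rad and z of insert in the frame of jig below 0.034 m), for 0.05 s.
3. the insert is rocked in its seat the other way, its far end up by 0.05 rad or more (angle between insert's own y axis and vertical above 1.621 rad and z of insert in the frame of jig below 0.034 m), for 0.05 s.
At the end, for the whole second after the job is handed in: the insert is held still by the fingers over its seat (within 25 mm), level within 0.15 rad, its underside 8 to 40 mm above the seat's walls and touching no part of the jig; the keeper is still open (25 mm or more); the jig stands flat on the bench (z of insert in the frame of jig between 0.046 and 0.078 m and horizontal distance between insert and jig below 0.025 m and angle between insert's own z axis and vertical below 0.15 rad and contact force between insert and the fingers above 1 N and contact force between insert and jig below 0.05 N and linear speed of insert below 0.02 m/s and value of joint keeper above 0.025 m and height (world z) of jig below 0.003 m and angle between jig's own z axis and vertical below 0.03 rad); the arm keeps its last pose, push and grip.
It fails at once if the jig is pulled up off the bench (its origin more than 6 mm up) or tipped (more than 0.12 rad) (height (world z) of jig above 0.006 m or angle between jig's own z axis and vertical above 0.12 rad).
It fails at once if the jig is dragged more than 50 mm (distance of jig from where it was at the start of the episode above 0.05 m).
It fails at once if a tool nearby is moved more than 20 mm (distance of any of holder_mid, driver_mid, probe_mid from where it was at the start of the episode above 0.02 m).
It also fails if it takes over 51 s, if anything falls off the work surface, if the arm or the gripper's body presses on something with over 40 N, if the wrist force passes 120 N, or if a joint passes its speed limit or range.

## Working session

There is one attempt and no reset: what is moved stays moved. The work goes in short steps, Python scripts to look and compute and a tool call to move; the robot and the scene stay as the last step left them, time stands still between calls to the robot, and variables do not carry over. Pictures are saved under pics/ and viewed, at most 10 in all, crops included, and the job is handed in when it is done.

Besides the shell and the picture viewer there is one more tool, called after ">>>" as name([rows], argument=value, ...), one row to a line, values as JSON. move_arm: Moves the arm, as the interface text tells. Its arguments: {"type":"object","properties":{"plan":{"type":"array","items":{"type":"array"}},"newtons":{"type":"number"}},"required":["plan"]}

```bash
mkdir -p pics
cat > h.py <<'E'
from plant import *
import numpy as np, cv2
def world(p, mask=None):
    z=p["z_map"]; K=p["mtx"]; v,u=np.nonzero((z>0)&(mask if mask is not None else True))
    d=z[v,u]; pts=np.stack([u,v],1).astype(float)[:,None]
    n=cv2.undistortPoints(pts,np.array(K,float),np.array([p["k1"],0,0,0],float))[:,0]
    c=np.c_[n*d[:,None],d,np.ones(len(d))]
    return (c@np.array(p["T"]).T)[:,:3],u,v
E
python3 - <<'E'
from h import *
s=observe();print({k:np.round(v,3).tolist() for k,v in s.items()})
ps={}
for n in("top","side"):
    p=read_camera(n);ps[n]=p
    cv2.imwrite(f"pics/{n}0.png",p["pixels"][...,::-1]);print(n,p["k1"],np.round(p["T"],3).tolist(),np.round(p["mtx"],1).tolist())
    for l in["jig","insert","keeper","keeper_tab","holder_mid","driver_mid","probe_mid"]:
        for r in masks_of(p,l):
            w,_,_=world(p,r["region"]); print(l,round(r["conf"],2),r["bbox"],r["region"].sum(),np.round(np.median(w,0),3),np.round(w.min(0),3),np.round(w.max(0),3))
E
```

```text
{'time': 0.0, 'qpos': [64.711, 20.124, 94.678, 0.001, 65.266, -4.848], 'joint_velocities': [-0.045, -0.073, 0.095, -0.106, 0.082, -0.046], 'effort': [0.0, -49.732, -28.526, 0.07, 0.026, -0.0], 'tool_pos': [0.192, 0.515, 0.229], 'ee_rot': [[-0.937, 0.349, -0.001], [0.349, 0.937, -0.001], [0.0, -0.001, -1.0]], 'contact_force': [0.125, 0.993, 0.504], 'moment': [0.031, 0.062, 0.031], 'grip_force': 0.0, 'finger_gap': 0.997}
top -0.05608011464268292 [[-0.002, -0.983, 0.181, 0.357], [-1.0, 0.005, 0.015, -0.012], [-0.016, -0.181, -0.983, 1.29], [0.0, 0.0, 0.0, 1.0]] [[379.4, 0.0, 258.1], [0.0, 379.4, 194.6], [0.0, 0.0, 1.0]]
jig 0.97 [317.4, 197.6, 24.4, 31.7] 508 [ 0.529 -0.229  0.015] [ 0.474 -0.277 -0.006] [ 0.592 -0.183  0.053]
jig 0.58 [130.3, 209.3, 33.5, 27.0] 472 [0.5   0.396 0.022] [0.458 0.341 0.001] [0.545 0.454 0.057]
jig 0.56 [246.3, 199.8, 56.2, 32.6] 893 [ 0.506 -0.039  0.036] [ 0.461 -0.138 -0.005] [0.568 0.039 0.078]
insert 0.6 [278.4, 207.9, 7.8, 15.1] 126 [ 0.518 -0.075  0.043] [ 0.501 -0.095  0.032] [ 0.539 -0.055  0.075]
keeper 0.49 [261.4, 213.0, 13.2, 7.8] 112 [ 0.508 
[... 1198 characters left out ...]
 0.341 0.003] [0.539 0.454 0.058]
insert 0.52 [224.5, 204.7, 13.3, 18.6] 133 [ 0.524 -0.082  0.05 ] [ 0.504 -0.098  0.037] [ 0.538 -0.054  0.074]
keeper 0.54 [189.1, 248.2, 14.7, 5.9] 67 [ 0.517 -0.243  0.033] [ 0.502 -0.258  0.028] [ 0.538 -0.228  0.052]
keeper_tab 0.62 [233.4, 193.5, 9.9, 18.5] 108 [ 0.508 -0.025  0.05 ] [ 0.492 -0.061  0.038] [ 0.524 -0.007  0.078]
keeper_tab 0.39 [302.2, 129.7, 4.1, 6.5] 45 [0.495 0.412 0.037] [0.484 0.393 0.03 ] [0.511 0.425 0.058]
driver_mid 0.53 [235.9, 285.4, 12.2, 9.9] 49 [ 0.689 -0.259  0.006] [ 0.667 -0.264 -0.004] [ 0.709 -0.249  0.013]
probe_mid 0.56 [216.6, 189.4, 34.7, 47.6] 912 [ 0.522 -0.065  0.027] [ 0.447 -0.142 -0.002] [0.568 0.06  0.078]
```

```bash
cd pics; python3 -c "
import cv2,numpy as np
a=cv2.imread('top0.png');b=cv2.imread('side0.png');cv2.imwrite('both.png',cv2.resize(np.vstack([a,b]),None,fx=.78,fy=.78))"
```

```text
(no output)
```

View pics/top0.png

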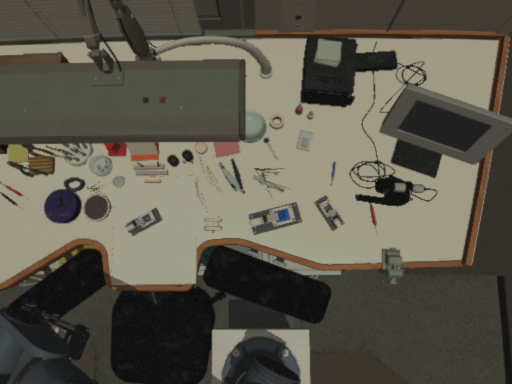

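View pics/side0.png

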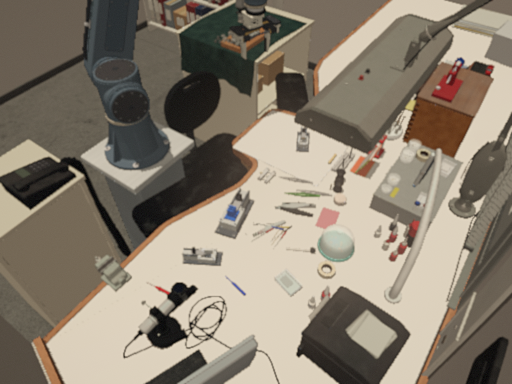

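Candidates: the jigs at top pixels (275,217), (329,211) and (143,221). The one at (275,217) is the largest and holds the blue insert, so it is my choice. The side view shows it at (235,212). The tools nearby are the holder at (213,224), driver at (333,172) and probe at (374,218).

```bash
cat > loc.py <<'E'
from h import *
def locate(p,verbose=1):
    w,u,v=world(p); px=p["pixels"][v,u].astype(int)
    m=(abs(w[:,0]-.51)<.09)&(abs(w[:,1]+.045)<.14)
    w=w[m];px=px[m]
    return w,px
E
python3 - <<'E'
from loc import *
from scipy.optimize import minimize
allw=[];
for n in("top","side"):
    p=read_camera(n)
    w,px=locate(p)
    R,G,B=px.T
    bench=w[(px.min(1)>150)]; print(n,"bench z",np.median(bench[:,2]),"bench",len(bench))
    z=w[:,2]-np.median(bench[:,2])
    dark=(px.max(1)<110)
    f=w[(z>.004)&(z<.013)&dark&(abs(w[:,1]+.045)<.11)]
    print("foot",len(f),cv2.minAreaRect((f[:,:2]*1000).astype(np.float32)))
    hi=w[z>.03]; print("z>30mm",len(hi),cv2.minAreaRect((hi[:,:2]*1000).astype(np.float32)))
    blue=w[(B>R+40)&(z>.03)]; t=blue[blue[:,2]>.055]
    print("blue",len(blue),blue.mean(0),"fins",len(t),t.mean(0),cv2.minAreaRect((t[:,:2]*1000).astype(np.float32)))
    t=w[(z>.06)&(B<R+40)]; print("tab",len(t),t.mean(0),t.min(0),t.max(0))
    c=p["pixels"][170:260,235:345] if n=="top" else p["pixels"][170:260,185:295]
    cv2.imwrite(f"pics/c_{n}.png",cv2.resize(c,None,fx=3.6,fy=3.6,interpolation=cv2.INTER_CUBIC)[...,::-1])
    w,u,v=world(p)
    for y0 in np.arange(-.3,.6,.1):
        q=w[(abs(w[:,1]-y0)<.05)&(w[:,0]>.25)&(w[:,0]<.75)&(w[:,2]>.1)]
        if len(q): print(round(y0,2),len(q),q.min(0).round(2),q.max(0).round(2))
a=[cv2.imread(f"pics/c_{n}.png") for n in("top","side")]
cv2.imwrite("pics/c.png",np.hstack(a))
E
```

```text
top bench z nan bench 0
foot 0 ((0.0, 0.0), (0.0, 0.0), 0.0)
z>30mm 0 ((0.0, 0.0), (0.0, 0.0), 0.0)
blue 0 [nan nan nan] fins 0 [nan nan nan] ((0.0, 0.0), (0.0, 0.0), 0.0)
  return _methods._mean(a, axis=axis, dtype=dtype,
  ret = ret.dtype.type(ret / rcount)
<stdin>:15: RuntimeWarning: Mean of empty slice.
  ret = um.true_divide(
<stdin>:16: RuntimeWarning: Mean of empty slice.
Traceback (most recent call last):
ValueError: zero-size array to reduction operation minimum which has no identity
```

```bash
python3 - <<'E' 2>&1 | grep -v Warn
from loc import *
a=[]
for n in("top","side"):
    p=read_camera(n)
    w,px=locate(p)
    R,G,B=px.T
    z=w[:,2]; print(n,len(w),"bench",np.median(z[(px.min(1)>110)&(z<.012)]),np.percentile(px.max(1),[5,50,95]))
    dark=(px.max(1)<110)
    f=w[(z>.004)&(z<.013)&dark&(abs(w[:,1]+.045)<.11)]
    r=lambda q:cv2.minAreaRect((q[:,:2]*1000).astype(np.float32)) if len(q)>3 else None
    print("foot",len(f),r(f)); hi=w[z>.03]; print("z>30mm",len(hi),r(hi))
    blue=w[(B>R+40)&(z>.03)]; t=blue[blue[:,2]>.06]
    print("blue",len(blue),blue.mean(0),"fins",len(t),t.mean(0),r(t))
    t=w[(z>.06)&(B<R+40)]; print("tab",len(t),np.round(np.c_[t,px[(z>.06)&(B<R+40)]],3)[:40].tolist())
    c=p["pixels"][170:260,235:345] if n=="top" else p["pixels"][170:260,185:295]
    a.append(cv2.resize(c,None,fx=3.6,fy=3.6,interpolation=cv2.INTER_CUBIC)[...,::-1])
    w,u,v=world(p)
    for y0 in np.arange(-.3,.6,.1):
        q=w[(abs(w[:,1]-y0)<.05)&(w[:,0]>.25)&(w[:,0]<.75)&(w[:,2]>.1)]
        if len(q): print(round(y0,2),len(q),q.min(0).round(2),q.max(0).round(2))
cv2.imwrite("pics/c.png",np.hstack(a))
E
```

```text
top 4309 bench 8.610036986000935e-05 [ 69. 160. 162.]
foot 350 ((521.988525390625, -42.48274230957031), (179.95753479003906, 183.8498077392578), 7.274231433868408)
z>30mm 637 ((509.89752197265625, -38.51676940917969), (58.15511703491211, 145.7450714111328), 14.63306999206543)
blue 112 [ 0.5173408  -0.07336442  0.05092645] fins 38 [ 0.51803541 -0.0717369   0.06931262] ((518.4165649414062, -72.35685729980469), (22.687610626220703, 22.955760955810547), 15.602212905883789)
tab 26 [[0.514, -0.018, 0.073, 69.0, 67.0, 62.0], [0.512, -0.009, 0.068, 41.0, 40.0, 39.0], [0.511, -0.012, 0.072, 34.0, 32.0, 34.0], [0.511, -0.015, 0.073, 40.0, 38.0, 35.0], [0.511, -0.018, 0.071, 87.0, 83.0, 77.0], [0.509, -0.009, 0.067, 49.0, 47.0, 43.0], [0.508, -0.012, 0.071, 34.0, 32.0, 33.0], [0.508, -0.015, 0.074, 36.0, 35.0, 34.0], [0.508, -0.018, 0.073, 66.0, 63.0, 57.0], [0.505, -0.009, 0.067, 52.0, 49.0, 46.0], [0.505, -0.012, 0.073, 33.0, 32.0, 29.0], [0.505, -0.015, 0.072, 35.0, 35.0, 35.0], [0.505, -0.018, 0.068, 61.0, 58.0, 54.0], [0.506, -0.022, 0.062, 104.0, 98.0, 90.0], [0.501, -0.012, 0.073, 38.0, 
[... 2464 characters left out ...]
, 76.0, 67.0, 62.0], [0.511, -0.018, 0.065, 65.0, 56.0, 50.0], [0.513, -0.015, 0.065, 111.0, 102.0, 91.0], [0.506, -0.022, 0.06, 76.0, 68.0, 62.0], [0.51, -0.022, 0.063, 76.0, 68.0, 62.0], [0.512, -0.018, 0.061, 66.0, 59.0, 51.0], [0.514, -0.022, 0.062, 67.0, 58.0, 52.0], [0.506, -0.069, 0.071, 136.0, 141.0, 162.0], [0.511, -0.064, 0.07, 124.0, 133.0, 160.0], [0.513, -0.062, 0.07, 138.0, 143.0, 159.0], [0.523, -0.06, 0.07, 150.0, 151.0, 170.0]]
0.0 705 [0.66 0.03 0.4 ] [0.75 0.05 0.46]
0.1 673 [0.66 0.05 0.43] [0.75 0.15 0.46]
0.2 580 [0.66 0.15 0.43] [0.75 0.25 0.47]
0.3 493 [0.66 0.25 0.43] [0.75 0.35 0.47]
0.4 438 [0.66 0.35 0.43] [0.75 0.45 0.46]
0.5 370 [0.25 0.45 0.43] [0.75 0.55 0.46]
```

View pics/c.png

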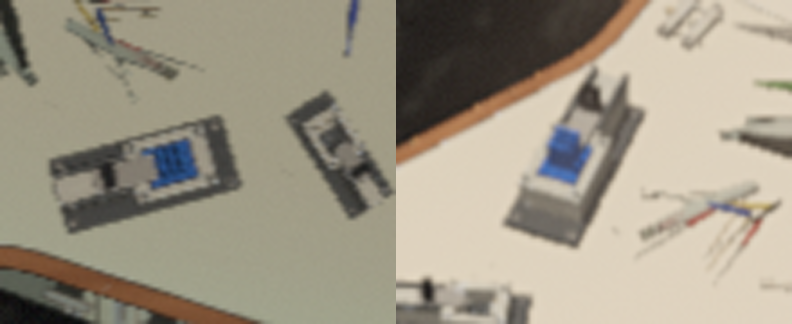

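The crop confirms it: the jig with the blue insert is centred near (150,165) in the left crop, with the keeper tab at (110,175). Its yaw is about 14.7°, with fins at (0.518,-0.073) and the tab at (0.5035,-0.0165), which match the 58 mm spacing.

```bash
cat >> h.py <<'E'
from scipy.spatial.transform import Rotation as Ro
A=np.deg2rad(14.7); JX=np.array([np.cos(A),np.sin(A),0]); JY=np.array([-np.sin(A),np.cos(A),0])
SEAT=np.array([.5183,-.0730,0])
def target(j,z,pitch=0):  # tcp at jig coords j (m), tool y = jig y, pointing down; pitch about jig x
    R=np.c_[-JX,JY,[0,0,-1]]
    return SEAT+j[0]*JX+j[1]*JY+np.array([0,0,z]),Ro.from_rotvec(pitch*JX).as_matrix()@R
def go(j,z,pitch=0):
    s=observe();p,R=target(j,z,pitch);R0=np.array(s["ee_rot"])
    print("shift",(R0.T@(p-s["tool_pos"])*1000).round(1),"rot",Ro.from_matrix(R0.T@R).as_rotvec().round(4))
def st():
    s=observe();R=np.array(s["ee_rot"]);d=np.array(s["tool_pos"])-SEAT
    print("t",round(s["time"],2),"jig",(1000*np.array([d@JX,d@JY,d[2]])).round(1),"rot",Ro.from_matrix(target((0,0),0)[1].T@R).as_rotvec().round(3),"F",np.round(s["contact_force"],1),"gap",s["finger_gap"],s["grip_force"])
E
python3 - <<'E'
from h import *
import plant
print([k for k in dir(plant) if not k.startswith('_')], getattr(plant,'nose_length',None))
go((0,.058),.130)
E
```

```text
['PlanningError', 'finish_job', 'masks_of', 'nose_length', 'observe', 'read_camera'] 0.011
shift [-477.8 -389.9   99.6] rot [-0.      0.     -0.6134]
```

>>> move_arm([
  [[-120,-98,0],[0,0,-0.15],0.6],
  [[-240,-195,0],[0,0,-0.3],0.55],
  [[-360,-292,0],[0,0,-0.45],0.55],
  [[-478,-390,30],[0,0,-0.613],0.55],
  [[-478,-390,60],[0,0,-0.613],0.55],
  [[-478,-390,60],[0,0,-0.613],0.55],
  [[-478,-390,60],[0,0,-0.613],0.55],
  [[-478,-390,60],[0,0,-0.613],0.55],
], newtons=20)

```text
time: 1.75
tool_pos: [0.3857, 0.1852, 0.2009]
ee_rot: [[-0.967, -0.254, 0.001], [-0.254, 0.967, 0.0], [-0.001, 0.0, -1.0]]
contact_force: [1.2, 0.9, 0.5]
finger_gap: 0.551
grip_force: 0.0
```

```bash
python3 -c "
from h import *
st();go((0,.058),.130)"
```

```text
t 1.75 jig [-62.7 283.4 200.9] rot [-0.    -0.001  0.   ] F [1.2 0.9 0.5] gap 0.5508680830948285 0.0
shift [ -62.7 -225.4   70.9] rot [ 0.0001  0.0009 -0.0001]
```

>>> move_arm([
  [[-63,-225,71],[0,0,0],0.4],
  [[-63,-225,71],[0,0,0],0.4],
  [[-63,-225,71],[0,0,0],0.4],
  [[-63,-225,71],[0,0,0],0.4],
  [[-63,-225,71],[0,0,0],0.4],
  [[-63,-225,71],[0,0,0],0.4],
  [[-63,-225,71],[0,0,0],0.4],
  [[-63,-225,71],[0,0,0],0.4],
])

```text
time: 2.55
tool_pos: [0.5026, -0.0139, 0.1301]
ee_rot: [[-0.967, -0.254, 0.0], [-0.254, 0.967, 0.0], [-0.0, 0.0, -1.0]]
contact_force: [0.1, 0.5, 0.8]
finger_gap: 0.402
grip_force: 0.0
```

```bash
python3 -c "
from h import *
st();go((0,.058),.062)
p=read_camera('side');cv2.imwrite('pics/s1.png',cv2.resize(p['pixels'][150:260,180:300],None,fx=5,fy=5)[...,::-1])"
```

```text
t 2.55 jig [ -0.2  61.1 130.1] rot [-0. -0. -0.] F [0.1 0.5 0.8] gap 0.4015703442965353 0.0
shift [-0.2 -3.1 68.1] rot [0.0001 0.0001 0.0003]
```

View pics/s1.png

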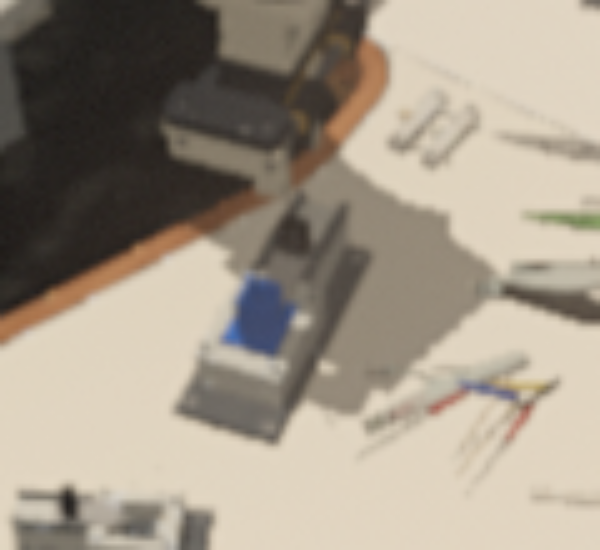

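The gripper (lower edge about (260,185)) is above the keeper tab (295,230) and clear of everything else. Next I descend.

>>> move_arm([
  [[0,0,20],[0,0,0],0.4],
  [[0,0,35],[0,0,0],0.4],
  [[0,0,50],[0,0,0],0.4],
  [[0,0,60],[0,0,0],0.4],
  [[0,0,68],[0,0,0],0.4],
  [[0,0,68],[0,0,0],0.4],
  [[0,0,68],[0,0,0],0.4],
])

```text
time: 3.3
tool_pos: [0.5031, -0.0145, 0.0622]
ee_rot: [[-0.967, -0.254, 0.0], [-0.254, 0.967, -0.0], [-0.0, -0.0, -1.0]]
contact_force: [-0.4, 1.1, 0.2]
finger_gap: 0.398
grip_force: 0.0
```

```bash
python3 -c "
from h import *
st()"
```

```text
t 3.3 jig [ 0.2 60.4 62.2] rot [ 0. -0.  0.] F [-0.4  1.1  0.2] gap 0.39827118901363273 0.0
```

>>> move_arm([
  [[0,0,0],[0,0,0],0.05],
  [[0,0,0],[0,0,0],0.05],
  [[0,0,0],[0,0,0],0.05],
  [[0,0,0],[0,0,0],0.05],
  [[0,0,0],[0,0,0],0.05],
  [[0,0,0],[0,0,0],0.05],
], newtons=6)

```text
time: 3.9
tool_pos: [0.5031, -0.0148, 0.0621]
ee_rot: [[-0.967, -0.253, 0.0], [-0.253, 0.967, -0.0], [-0.0, -0.0, -1.0]]
contact_force: [-0.6, -1.7, 4.0]
finger_gap: 0.128
grip_force: 6.0
```

>>> move_arm([
  [[0,4,0],[0,0,0],0.05],
  [[0,8,0],[0,0,0],0.05],
  [[0,12,0],[0,0,0],0.05],
  [[0,16,0],[0,0,0],0.05],
  [[0,20,0],[0,0,0],0.05],
  [[0,20,0],[0,0,0],0.05],
])

```text
time: 4.5
tool_pos: [0.4979, 0.0053, 0.062]
ee_rot: [[-0.967, -0.254, 0.0], [-0.254, 0.967, 0.0], [-0.0, 0.0, -1.0]]
contact_force: [-0.8, 1.5, 5.3]
finger_gap: 0.13
grip_force: 6.0
```

```bash
python3 -c "
from h import *
st()"
```

```text
t 4.5 jig [ 0.1 80.9 62. ] rot [-0. -0.  0.] F [-0.8  1.5  5.3] gap 0.12966112834571292 6.000608280301094
```

>>> move_arm([
  [[0,2,0],[0,0,0],0.05],
  [[0,4,0],[0,0,0],0.05],
  [[0,6,0],[0,0,0],0.05],
  [[0,7,0],[0,0,0],0.05],
  [[0,7,0],[0,0,0],0.05],
])

```text
time: 5.0
tool_pos: [0.4962, 0.0116, 0.062]
ee_rot: [[-0.967, -0.254, 0.001], [-0.254, 0.967, -0.0], [-0.0, -0.0, -1.0]]
contact_force: [0.4, -1.1, 5.9]
finger_gap: 0.131
grip_force: 6.0
```

>>> move_arm([
  [[0,1,0],[0,0,0],0.05],
  [[0,2,0],[0,0,0],0.05],
  [[0,2,0],[0,0,0],0.05],
])

```text
time: 5.3
tool_pos: [0.4961, 0.0129, 0.062]
ee_rot: [[-0.967, -0.254, 0.001], [-0.254, 0.967, -0.001], [-0.001, -0.001, -1.0]]
contact_force: [0.9, -7.9, 3.6]
finger_gap: 0.126
grip_force: 6.0
```

```bash
python3 -c "
from h import *
st()"
```

```text
t 5.3 jig [ 0.3 88.7 62. ] rot [ 0.001 -0.001  0.   ] F [ 0.9 -7.9  3.6] gap 0.12569479910446613 6.004178188741207
```

The push force rose to 8 N at the stop, with the tab at 88 mm, so the keeper is open. I release and move over the fins.

>>> move_arm([
  [[0,-1,0],[0,0,0],0.4],
  [[0,-1,0],[0,0,0],0.4],
  [[0,-1,0],[0,0,0],0.4],
  [[0,-1,-15],[0,0,0],0.4],
  [[0,-1,-40],[0,0,0],0.4],
  [[0,-40,-53],[0,0,0],0.45],
  [[0,-88,-53],[0,0,0],0.5],
  [[0,-88,-53],[0,0,0],0.5],
])

```text
time: 6.1
tool_pos: [0.5192, -0.0755, 0.1154]
ee_rot: [[-0.968, -0.25, 0.002], [-0.25, 0.968, -0.001], [-0.002, -0.002, -1.0]]
contact_force: [-1.2, 0.5, -0.6]
finger_gap: 0.494
grip_force: 0.0
```

Run:
```python
from loc import *
st()
for n in("top","side"):
    p=read_camera(n); w,px=locate(p); R,G,B=px.T; z=w[:,2]
    j=w-SEAT; jx=j@JX*1000; jy=j@JY*1000
    bl=(B>R+30)&(z>.06)&(z<.078)&(abs(jy)<30)
    tb=(z>.062)&(z<.078)&(B<R+25)&(px.max(1)<110)&(jy>40)
    for nm,m in(("fins",bl),("tab",tb)):
        if m.sum()>2: print(n,nm,m.sum(),"x",jx[m].min().round(1),jx[m].max().round(1),"y",jy[m].min().round(1),jy[m].max().round(1),"mean",jx[m].mean().round(1),jy[m].mean().round(1))
    if n=="side": cv2.imwrite('pics/s2.png',cv2.resize(p['pixels'][150:260,180:300],None,fx=5,fy=5)[...,::-1])
```

```text
t 6.1 jig [  0.2  -2.7 115.4] rot [ 0.002 -0.002  0.004] F [-1.2  0.5 -0.6] gap 0.49437024323136897 0.0
top tab 7 x -5.8 10.4 y 91.5 95.4 mean 2.4 93.5
side fins 40 x -6.9 11.6 y -12.5 9.5 mean 2.9 -3.2
side tab 26 x -10.8 9.9 y 80.3 95.4 mean 0.1 86.4
```

View pics/s2.png

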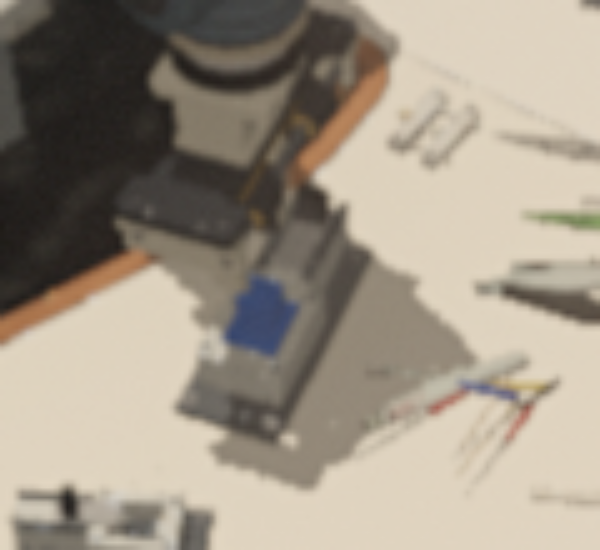

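The keeper tab is at (310,205), fully back, and the insert's fins at (262,320) sit under the gripper. Next I descend over the fins.

>>> move_arm([
  [[0,0,0],[0,0,0],0.35],
  [[0,0,0],[0,0,0],0.35],
  [[0,0,15],[0,0,0],0.35],
  [[0,0,30],[0,0,0],0.35],
  [[0,0,30],[0,0,0],0.35],
  [[0,0,30],[0,0,0],0.35],
])

```text
time: 6.8
tool_pos: [0.5178, -0.0712, 0.085]
ee_rot: [[-0.967, -0.254, -0.0], [-0.254, 0.967, 0.0], [0.0, 0.0, -1.0]]
contact_force: [-0.2, 0.2, 0.0]
finger_gap: 0.35
grip_force: 0.0
```

```bash
python3 -c "
from h import *
st();go((0,0),.054)"
```

```text
t 6.8 jig [-0.   1.8 85. ] rot [-0.  0. -0.] F [-0.2  0.2  0. ] gap 0.3498472440077238 0.0
shift [-0.  -1.8 31. ] rot [ 0.0003 -0.0004  0.0005]
```

>>> move_arm([
  [[0,-1,10],[0,0,0],0.35],
  [[0,-1,20],[0,0,0],0.35],
  [[0,-1,26],[0,0,0],0.35],
  [[0,-1,31],[0,0,0],0.35],
  [[0,-1,31],[0,0,0],0.35],
  [[0,-1,31],[0,0,0],0.35],
], newtons=10)

```text
time: 7.4
tool_pos: [0.5182, -0.0728, 0.0538]
ee_rot: [[-0.967, -0.253, -0.0], [-0.253, 0.967, -0.0], [0.0, 0.0, -1.0]]
contact_force: [0.2, -0.1, -0.7]
finger_gap: 0.352
grip_force: 0.0
```

>>> move_arm([
  [[0,0,0],[0,0,0],0.15],
  [[0,0,0],[0,0,0],0.15],
  [[0,0,0],[0,0,0],0.15],
  [[0,0,0],[0,0,0],0.15],
])

```text
time: 7.8
tool_pos: [0.5183, -0.0728, 0.0541]
ee_rot: [[-0.967, -0.253, 0.001], [-0.253, 0.967, -0.0], [-0.0, -0.0, -1.0]]
contact_force: [0.6, -0.1, 2.8]
finger_gap: 0.248
grip_force: 10.0
```

```bash
python3 -c "
from h import *
st()"
```

```text
t 7.8 jig [ 0.1  0.2 54.1] rot [ 0. -0.  0.] F [ 0.6 -0.1  2.8] gap 0.24781199433938703 9.998986423015594
```

Fins gripped: the gap is 23.0 mm. I firm up the grip, then do the first rock, keeper end up.

>>> move_arm([
  [[0,0,0],[0,0,0],0.1],
  [[0,0,0],[0,0,0],0.1],
  [[0,-1,-0.6],[-0.033,0,0],0.1],
  [[0,-2,-1.2],[-0.066,0,0],0.1],
  [[0,-3,-1.7],[-0.1,0,0],0.1],
  [[0,-3,-1.7],[-0.1,0,0],0.1],
  [[0,-3,-1.7],[-0.1,0,0],0.1],
], newtons=50)

```text
time: 8.5
tool_pos: [0.5191, -0.0757, 0.0557]
ee_rot: [[-0.967, -0.252, -0.025], [-0.253, 0.963, 0.096], [-0.0, 0.099, -0.995]]
contact_force: [-0.4, 1.8, 4.9]
finger_gap: 0.243
grip_force: 50.0
```

```bash
cat >> h.py <<'E'
def rock(th,r,y0=.2,z0=54.1):   # mm: move from the measured pose to insert tilt th, mean rise r
    e=29+r/2; z=25+r/2+e*np.cos(th)-54+z0; y=y0-e*np.sin(th)
    go((0,y/1000),z/1000,th)
E
python3 -c "
from h import *
st();print(observe()['moment']);rock(.1,1.8);rock(-.1,5.4)"
```

```text
t 8.5 jig [ 0.1 -2.8 55.7] rot [-0.1   -0.     0.001] F [-0.4  1.8  4.9] gap 0.24315577540726238 49.99928534030914
[0.30495104 0.07991696 0.02103797]
shift [ 0.1 -0.  -0. ] rot [-0.0004  0.0004 -0.0007]
shift [ 0.1  6.5 -3. ] rot [ 0.1996  0.0003 -0.0008]
```

>>> move_arm([
  [[0,1.3,-0.6],[0.04,0,0],0.1],
  [[0,2.6,-1.2],[0.08,0,0],0.1],
  [[0,3.9,-1.8],[0.12,0,0],0.1],
  [[0,5.2,-2.4],[0.16,0,0],0.1],
  [[0,6.5,-3],[0.2,0,0],0.1],
  [[0,6.5,-3],[0.2,0,0],0.1],
  [[0,6.5,-3],[0.2,0,0],0.1],
])

```text
time: 9.2
tool_pos: [0.5172, -0.0695, 0.059]
ee_rot: [[-0.967, -0.253, 0.025], [-0.254, 0.962, -0.096], [0.0, -0.099, -0.995]]
contact_force: [-0.7, -0.7, -1.6]
finger_gap: 0.241
grip_force: 50.0
```

Run:
```python
from loc import *
st();print(observe()['moment']);rock(-.1,5.4);rock(.11,9.2)
p=read_camera('side');cv2.imwrite('pics/s3.png',cv2.resize(p['pixels'][170:250,200:290],None,fx=7,fy=7)[...,::-1])
```

```text
t 9.2 jig [-0.2  3.6 59. ] rot [ 0.099  0.    -0.   ] F [-0.7 -0.7 -1.6] gap 0.24085893468603495 49.99743461608887
[-0.01198117  0.02135002 -0.00425883]
shift [-0.2 -0.3 -0.3] rot [ 0.0008 -0.0003  0.0003]
shift [-0.2 -7.5 -3.4] rot [-0.2092 -0.0004  0.0003]
```

View pics/s3.png

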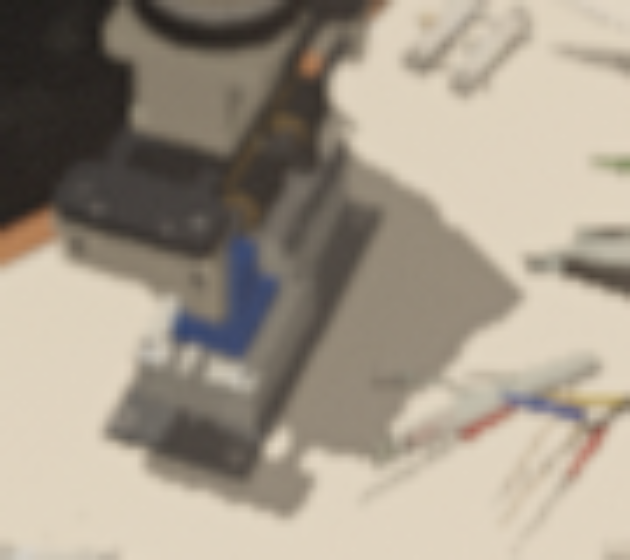

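The far end of the insert (215,345) shows as raised and the jig still stands flat. Next is the third rock, keeper end up.

>>> move_arm([
  [[0,-1.5,-0.7],[-0.042,0,0],0.1],
  [[0,-3,-1.4],[-0.084,0,0],0.1],
  [[0,-4.5,-2.1],[-0.126,0,0],0.1],
  [[0,-6,-2.8],[-0.168,0,0],0.1],
  [[0,-7.5,-3.4],[-0.21,0,0],0.1],
  [[0,-7.5,-3.4],[-0.21,0,0],0.1],
])

```text
time: 9.85
tool_pos: [0.519, -0.077, 0.0632]
ee_rot: [[-0.968, -0.25, -0.028], [-0.252, 0.962, 0.109], [0.0, 0.112, -0.994]]
contact_force: [-2.0, 3.8, 4.0]
finger_gap: 0.243
grip_force: 50.0
```

Run:
```python
from loc import *
st();print(observe()['moment']);rock(.11,9.2);rock(-.13,13.5)
```

```text
t 9.85 jig [-0.3 -4.1 63.2] rot [-0.113  0.     0.002] F [-2.   3.8  4. ] gap 0.2433140996929266 50.00102698802948
[ 9.58431126e-01  3.26589788e-01 -4.16843646e-04]
shift [-0.3  0.6  0.2] rot [ 0.0026  0.     -0.0023]
shift [-0.3  9.3 -3. ] rot [ 0.2426 -0.0003 -0.0023]
```

>>> move_arm([
  [[0,1.5,-0.5],[0.04,0,0],0.1],
  [[0,3,-1],[0.08,0,0],0.1],
  [[0,4.5,-1.5],[0.12,0,0],0.1],
  [[0,6,-2],[0.16,0,0],0.1],
  [[0,7.6,-2.5],[0.2,0,0],0.1],
  [[0,9,-3],[0.24,0,0],0.1],
  [[0,9,-3],[0.24,0,0],0.1],
])

```text
time: 10.55
tool_pos: [0.5169, -0.068, 0.0676]
ee_rot: [[-0.967, -0.253, 0.034], [-0.255, 0.958, -0.128], [-0.0, -0.132, -0.991]]
contact_force: [-2.6, -3.0, 4.3]
finger_gap: 0.248
grip_force: 50.0
```

Run:
```python
from loc import *
st();print(observe()['moment']);rock(-.13,13.5);rock(.14,18.5)
```

```text
t 10.55 jig [-0.1  5.2 67.6] rot [ 0.132 -0.    -0.001] F [-2.6 -3.   4.3] gap 0.248482189766273 50.00715672969818
[-0.93128439  0.60057604 -0.06239615]
shift [-0.1 -0.3  0.4] rot [-0.0024  0.0003  0.0013]
shift [ -0.1 -10.8  -3.2] rot [-2.724e-01  1.000e-04  1.300e-03]
```

>>> move_arm([
  [[0,-1.8,-0.5],[-0.045,0,0],0.1],
  [[0,-3.6,-1],[-0.09,0,0],0.1],
  [[0,-5.4,-1.6],[-0.135,0,0],0.1],
  [[0,-7.2,-2.2],[-0.18,0,0],0.1],
  [[0,-9,-2.7],[-0.225,0,0],0.1],
  [[0,-10.8,-3.2],[-0.27,0,0],0.1],
  [[0,-10.8,-3.2],[-0.27,0,0],0.1],
])

```text
time: 11.25
tool_pos: [0.5195, -0.0777, 0.072]
ee_rot: [[-0.968, -0.249, -0.036], [-0.252, 0.958, 0.139], [-0.0, 0.144, -0.99]]
contact_force: [-1.2, 9.2, 5.6]
finger_gap: 0.245
grip_force: 50.0
```

Run:
```python
from loc import *
st();print(observe()['moment']);rock(.14,18.5);rock(-.12,23)
p=read_camera('side');cv2.imwrite('pics/s4.png',cv2.resize(p['pixels'][170:250,200:290],None,fx=7,fy=7)[...,::-1])
```

```text
t 11.25 jig [-0.  -4.9 72. ] rot [-0.144 -0.     0.002] F [-1.2  9.2  5.6] gap 0.24535195898394044 50.0043922662735
[ 1.91557496  0.16974082 -0.00789032]
shift [-0.  -0.2 -0.3] rot [ 0.0042  0.0005 -0.002 ]
shift [-0.  10.5 -3.4] rot [ 2.642e-01  2.000e-04 -2.000e-03]
```

View pics/s4.png

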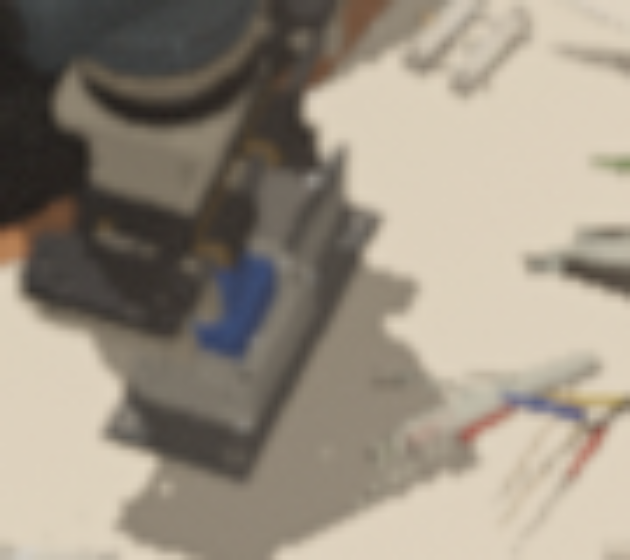

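Run:
```python
from loc import *
for n in("side","top"):
    p=read_camera(n); w,px=locate(p); R,G,B=px.T
    j=(w-SEAT); q=np.c_[j@JX,j@JY,w[:,2]]*1000
    b=q[(B>R+30)&(abs(q[:,1])<40)&(abs(q[:,0])<30)&(q[:,2]>30)]
    b=b[np.argsort(b[:,1])]
    print(n,len(b)); print(b.round(0).astype(int).tolist())
    f=q[(abs(q[:,0])<34)&(q[:,1]>-75)&(q[:,1]<-25)&(q[:,2]>3)&(q[:,2]<45)]
    print("seat -y outer/plate",f.min(0),f[:, [0,1,2]][f[:,2]>33].min(0) if (f[:,2]>33).any() else None,np.median(f[f[:,2]>33][:,2]) if (f[:,2]>33).any() else None)
```

```text
side 73
[[16, -25, 55], [16, -25, 50], [9, -24, 56], [9, -24, 50], [2, -24, 47], [8, -23, 45], [12, -23, 51], [1, -23, 51], [4, -22, 47], [4, -22, 41], [4, -22, 51], [14, -21, 55], [11, -21, 53], [10, -21, 43], [14, -21, 39], [8, -21, 56], [14, -21, 59], [11, -20, 57], [16, -18, 52], [16, -18, 47], [10, -17, 78], [15, -17, 41], [16, -17, 56], [9, -17, 57], [10, -16, 82], [10, -16, 72], [10, -16, 86], [16, -15, 59], [11, -13, 55], [17, -12, 46], [11, -12, 58], [11, -12, 62], [17, -11, 60], [10, -10, 65], [16, -9, 46], [16, -8, 51], [12, -8, 54], [10, -8, 77], [12, -8, 58], [12, -5, 70], [12, -5, 65], [14, -5, 56], [11, -4, 59], [8, -4, 67], [17, -2, 49], [11, -2, 71], [13, -2, 58], [17, -2, 59], [16, -2, 43], [6, -2, 59], [16, -1, 52], [16, 0, 62], [11, 4, 55], [18, 4, 53], [8, 4, 68], [17, 4, 47], [18, 4, 62], [11, 5, 73], [10, 5, 63], [10, 5, 58], [17, 6, 54], [10, 6, 66], [13, 8, 56], [13, 8, 60], [16, 9, 61], [19, 10, 56], [18, 12, 49], [15, 12, 62], [11, 12, 60], [10, 14, 63], [17, 14, 61], [17, 15, 55], [13, 16, 61]]
seat -y outer/plate [-33.8634787  -69.82769661   3.03263817] [-27.84917988 -40.86533038  33.06790146] 38.96542518999424
top 0
[]Traceback (most recent call last):
  File "<stdin>", line 9, in <module>
    return umr_minimum(a, axis, None, out, keepdims, initial, where)
ValueError: zero-size array to reduction operation minimum which has no identity
```

The depth data shows the insert did follow: the block top is at z≈56 mm at the far end and 62 mm at the keeper end. I level it by raising the far end, then lift straight up.

Run:
```python
from loc import *
st();rock(-.08,22,y0=-1)
```

```text
t 11.4 jig [ 0.  -4.7 71.9] rot [-0.142 -0.     0.001] F [-1.6  6.8  3.7] gap 0.24045334729278692 50.000059604644775
shift [ 0.   7.4 -3. ] rot [ 0.222   0.0003 -0.0012]
```

>>> move_arm([
  [[0,1.5,-0.6],[0.044,0,0],0.1],
  [[0,3,-1.2],[0.088,0,0],0.1],
  [[0,4.5,-1.8],[0.132,0,0],0.1],
  [[0,6,-2.4],[0.176,0,0],0.1],
  [[0,7.4,-3],[0.22,0,0],0.1],
  [[0,7.4,-3],[0.22,0,0],0.1],
])

```text
time: 12.0
tool_pos: [0.5177, -0.0709, 0.0758]
ee_rot: [[-0.967, -0.254, 0.021], [-0.255, 0.964, -0.078], [-0.0, -0.08, -0.997]]
contact_force: [-0.8, -0.8, -1.3]
finger_gap: 0.247
grip_force: 50.0
```

Run:
```python
from loc import *
st();rock(0,24,y0=-1); rock(0,46,y0=-1)
```

```text
t 12.0 jig [-0.   2.2 75.8] rot [ 0.08  -0.    -0.001] F [-0.8 -0.8 -1.3] gap 0.24657586680775073 49.997307658195496
shift [-0.  -3.4 -2. ] rot [-0.0804  0.0003  0.0008]
shift [ -0.   -5.2 -24. ] rot [-0.0804  0.0003  0.0008]
```

Only the insert's weight remains (-1.3 N), so it is free. I level it and lift.

>>> move_arm([
  [[0,-2,-1.2],[-0.04,0,0],0.1],
  [[0,-3.5,-3],[-0.08,0,0],0.1],
  [[0,-3.8,-7],[-0.08,0,0],0.1],
  [[0,-4.2,-12],[-0.08,0,0],0.1],
  [[0,-4.6,-18],[-0.08,0,0],0.1],
  [[0,-5,-24],[-0.08,0,0],0.1],
  [[0,-5,-24],[-0.08,0,0],0.1],
  [[0,-5,-24],[-0.08,0,0],0.1],
])

```text
time: 12.8
tool_pos: [0.5187, -0.0744, 0.1003]
ee_rot: [[-0.967, -0.254, 0.0], [-0.254, 0.967, -0.0], [-0.0, -0.0, -1.0]]
contact_force: [-0.3, 0.0, -2.3]
finger_gap: 0.245
grip_force: 50.0
```

Run:
```python
from loc import *
st()
for n in("side","top"):
    p=read_camera(n); w,px=locate(p); R,G,B=px.T
    j=(w-SEAT); q=np.c_[j@JX,j@JY,w[:,2]]*1000
    b=q[(B>R+30)&(abs(q[:,1])<40)&(abs(q[:,0])<30)&(q[:,2]>30)]
    b=b[np.argsort(b[:,1])]
    print(n,len(b)); print(b.round(0).astype(int).tolist())
    t=q[(q[:,2]>60)&(q[:,2]<78)&(q[:,1]>70)&(px.max(1)<110)]
    if len(t): print("tab",len(t),t.mean(0),t.min(0),t.max(0))
    if n=="side": cv2.imwrite('pics/s5.png',cv2.resize(p['pixels'][160:250,190:290],None,fx=6,fy=6)[...,::-1])
```

```text
t 12.8 jig [ -0.   -1.4 100.3] rot [ 0. -0.  0.] F [-0.3  0.  -2.3] gap 0.24517069789704554 49.997066259384155
side 115
[[11, -26, 78], [8, -25, 91], [-9, -25, 89], [10, -24, 82], [-1, -24, 67], [-14, -24, 71], [17, -24, 74], [0, -24, 86], [9, -24, 66], [-3, -24, 80], [10, -23, 90], [17, -23, 83], [-4, -23, 69], [4, -23, 87], [-7, -23, 78], [13, -23, 71], [16, -23, 68], [-14, -23, 79], [3, -23, 72], [-1, -23, 70], [-4, -23, 83], [-1, -23, 80], [-8, -23, 72], [-12, -23, 65], [-11, -22, 80], [13, -22, 75], [-14, -22, 73], [6, -22, 82], [13, -22, 80], [5, -22, 67], [13, -22, 85], [6, -22, 77], [-11, -22, 74], [12, -22, 65], [2, -22, 75], [9, -22, 83], [2, -22, 80], [2, -22, 65], [-1, -21, 73], [-14, -21, 82], [16, -21, 85], [15, -21, 75], [-8, -21, 80], [-9, -21, 64], [-5, -21, 71], [5, -20, 69], [-13, -20, 67], [12, -20, 86], [15, -19, 87], [12, -19, 91], [18, -19, 73], [7, -18, 63], [8, -17, 87], [17, -17, 81], [17, -17, 76], [17, -17, 90], [16, -15, 83], [13, -14, 85], [10, -14, 108], [10, -13, 102], [11, -13, 116], [9, -12, 91], [12, -12, 88], [9, -12, 86], [12, -11, 92], [9, -11, 1
[... 239 characters left out ...]
, 117], [8, -2, 90], [11, -2, 90], [2, -2, 115], [17, -1, 83], [9, -1, 117], [11, -1, 99], [17, -1, 72], [11, 0, 103], [17, 0, 86], [14, 0, 84], [10, 1, 91], [13, 2, 91], [13, 2, 86], [10, 2, 104], [15, 4, 85], [6, 5, 114], [3, 5, 112], [9, 5, 105], [9, 6, 109], [18, 6, 75], [15, 6, 88], [11, 6, 91], [9, 7, 113], [17, 7, 88], [11, 7, 94], [17, 8, 82], [16, 9, 76], [10, 9, 97], [13, 10, 87], [16, 11, 88], [12, 12, 90], [14, 16, 86]]
tab 30 [-4.52785567e-02  8.41990612e+01  6.99068449e+01] [-10.35773988  77.98717168  61.56233011] [ 9.4032027  92.90614131 76.83139296]
top 0
[]
tab 2 [-0.98919956 93.52103449 70.1912058 ] [-2.2906468  93.12121709 67.85449058] [ 0.31224768 93.92085188 72.52792101]
```

View pics/s5.png

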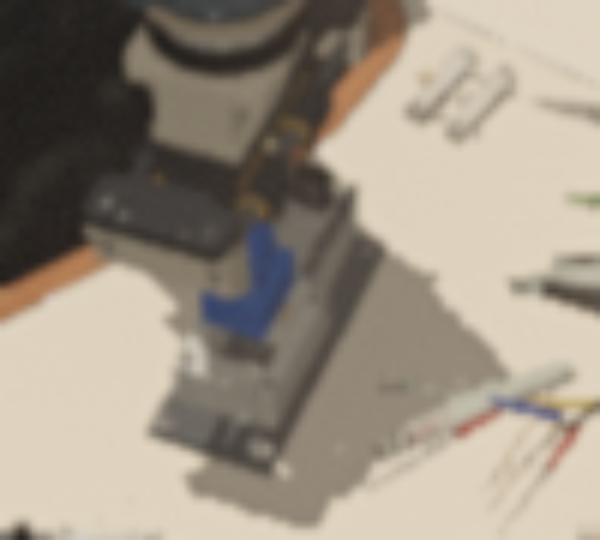

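The insert hangs level at (250,290). Its block spans z ≈ 60–88 mm, so it clears the walls by about 2 cm. The jig is flat and the tab (315,185) is still back.

```bash
python3 -c "
from h import *
st();print(finish_job())"
```

```text
t 12.9 jig [ -0.2  -1.4 100. ] rot [-0.  0.  0.] F [ 0.3 -0.7 -1.3] gap 0.24675012642606187 49.99711990356445
the job is handed in; nothing more can be done
None
```

I slid the keeper open, rocked the insert loose and handed the job in at 12.9 s, holding it level about 2 cm above its seat with the keeper still open and the jig flat; `finish_job()` returned no verdict.

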